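# Stow the hot-air nozzles on their outlined pads

### The job

Put the four steel hot-air nozzles away: set each one upright, mouth down, on the black pad whose white outline has the shape and size of its mouth, centred and turned so that the mouth lies inside the outline. Set them down rather than dropping them, and leave the flux bottle and the screw jar standing where they are.

Things in the scene. Friction and masses are not known exactly. Their poses are not given: they have to be found in the camera images.
- nozzle_small_round: Hot-air nozzle, small round. Bare steel, loose, mouth down on the mat, 54 mm tall, about 100 g. Origin: centre of the underside, z up. Mouth block, 20 mm tall: a round disc 30 mm in diameter (the step 28 mm); a step to 26 mm; above that a centred round collar, 24 mm in diameter, up to 54 mm, to grip it by (same on all four). Its yaw does not matter.
- nozzle_large_round: Hot-air nozzle, large round. Bare steel, loose, mouth down on the mat, 54 mm tall, about 100 g. Origin: centre of the underside, z up. Mouth block, 20 mm tall: a round disc 54 mm in diameter (the step 42 mm); a step to 26 mm; above that a centred round collar, 24 mm in diameter, up to 54 mm, to grip it by (same on all four). Its yaw does not matter.
- nozzle_square: Hot-air nozzle, square. Bare steel, loose, mouth down on the mat, 54 mm tall, about 100 g. Origin: centre of the underside, z up. Mouth block, 20 mm tall: a square 44 x 44 mm (the step 32 x 32 mm), sides along its x and y; a step to 26 mm; above that a centred round collar, 24 mm in diameter, up to 54 mm, to grip it by (same on all four). All quarter turns are alike.
- nozzle_oblong: Hot-air nozzle, oblong. Bare steel, loose, mouth down on the mat, 54 mm tall, about 100 g. Origin: centre of the underside, z up. Mouth block, 20 mm tall: a rectangle 66 mm long along its x and 26 mm wide along its y (the step 64 x 24 mm); a step to 26 mm; above that a centred round collar, 24 mm in diameter, up to 54 mm, to grip it by (same on all four). A half turn makes no difference.
- pad_small_round: Fixed flat black rubber pad, 94 x 94 x 5 mm, on the mat. Origin: centre of its underside, z up, top 5 mm higher; axes along its edges. Thin flush white outline, centred: a small circle, 42 mm inside diameter, for the small round nozzle, 6 mm larger all round than its mouth.
- pad_large_round: Fixed flat black rubber pad, 94 x 94 x 5 mm, on the mat. Origin: centre of its underside, z up, top 5 mm higher; axes along its edges. Thin flush white outline, centred: a large circle, 66 mm inside diameter, for the large round nozzle, 6 mm larger all round than its mouth.
- pad_square: Fixed flat black rubber pad, 94 x 94 x 5 mm, on the mat. Origin: centre of its underside, z up, top 5 mm higher; axes along its edges. Thin flush white outline, centred: a square, 56 x 56 mm inside, sides along the pad's x and y, for the square nozzle, 6 mm larger all round than its mouth.
- pad_oblong: Fixed flat black rubber pad, 94 x 94 x 5 mm, on the mat. Origin: centre of its underside, z up, top 5 mm higher; axes along its edges. Thin flush white outline, centred: a rectangle, 78 mm long along the pad's x and 38 mm wide along its y (inside), for the oblong nozzle, 6 mm larger all round than its mouth.
- flux_bottle: Upright loose amber glass flux bottle with black cap, 38 mm in diameter, 85 mm tall, 100 g; to be left alone. Origin: centre of its underside, z up.
- screw_jar: Upright loose clear jar with white lid, 50 mm in diameter, 48 mm tall, 120 g; to be left alone. Origin: centre of its underside, z up.
Mind the look-alikes: they are no part of the job. Leave any blue look-alike of the nozzle_large_round alone. Leave any yellow look-alike of the nozzle_oblong alone.

How it is judged:
At the end, for the whole second after the job is handed in: Each of the four nozzles stands upright (within 0.1 rad) and at rest on its own matching pad, its centre within 10 mm of the pad's centre; the oblong one is turned within 0.30 rad of its outline (either way round), the square one within 0.35 rad (any quarter turn) (horizontal distance between nozzle_small_round and pad_small_round below 0.01 m and z of nozzle_small_round in the frame of pad_small_round between 0.002 and 0.009 m and angle between each of nozzle_small_round, nozzle_large_round, nozzle_square, nozzle_oblong's own z axis and vertical below 0.1 rad and linear speed of each of nozzle_small_round, nozzle_large_round, nozzle_square, nozzle_oblong below 0.02 m/s and horizontal distance between nozzle_large_round and pad_large_round below 0.01 m and z of nozzle_large_round in the frame of pad_large_round between 0.002 and 0.009 m and horizontal distance between nozzle_square and pad_square below 0.01 m and z of nozzle_square in the frame of pad_square between 0.002 and 0.009 m and horizontal distance between nozzle_oblong and pad_oblong below 0.01 m and z of nozzle_oblong in the frame of pad_oblong between 0.002 and 0.009 m and angle between the x axis of nozzle_oblong and the x axis of pad_oblong, either way round below 0.3 rad and (angle between the x axis of nozzle_square and the x axis of pad_square, either way round below 0.35 rad or angle between the x axis of nozzle_square and the y axis of pad_square, either way round below 0.35 rad)); the robot touches nothing.
It fails at once if the flux bottle is knocked over or shoved more than 30 mm (distance of flux_bottle from where it was at the start of the episode above 0.03 m or angle between flux_bottle's own z axis and vertical above 0.5 rad).
It fails at once if the screw jar is knocked over or shoved more than 30 mm (distance of screw_jar from where it was at the start of the episode above 0.03 m or angle between screw_jar's own z axis and vertical above 0.5 rad).
It fails at once if a nozzle is dropped: it falls free of the fingers while its mouth is more than 40 mm above the bench ((height (world z) of nozzle_small_round above 0.04 m and contact force between the fingers and nozzle_small_round below 0.05 N and linear speed of nozzle_small_round above 0.25 m/s) or (height (world z) of nozzle_large_round above 0.04 m and contact force between the fingers and nozzle_large_round below 0.05 N and linear speed of nozzle_large_round above 0.25 m/s) or (height (world z) of nozzle_square above 0.04 m and contact force between the fingers and nozzle_square below 0.05 N and linear speed of nozzle_square above 0.25 m/s) or (height (world z) of nozzle_oblong above 0.04 m and contact force between the fingers and nozzle_oblong below 0.05 N and linear speed of nozzle_oblong above 0.25 m/s)).
It also fails if it takes over 128 s, if anything falls off the work surface, if the arm or the gripper's body presses on something with over 40 N, if the wrist force passes 120 N, or if a joint passes its speed limit or range.

### The arm

A 7-joint arm with a two-finger parallel gripper is mounted at the origin on the work surface. World frame = base frame: x ahead of the robot, y to its left, z up, the work surface at z = 0. Lengths are in m, angles in rad, forces in N, time in s.
With the tool pointing down it reaches from about 0.35 to 0.9 m from the base axis. Payload 8.1 kg.
Tool frame: the origin (TCP) lies at the very end of the fingers, on their centre line; the grasp point (between the pads) lies 19 mm behind it; z points along the fingers, y is the line along which they close (so a half turn about z gives the same grasp; the last joint's range is limited). The gripper opens to 92 mm and grips with 3 to 60 N. Pads are 19 mm wide; open, the fingers measure 130 mm over their backs; the gripper's body (75 mm by 190 mm) begins 47 mm behind the grasp point.
Start: joints at [-1.251, 0.434, 0.025, 1.573, -0.012, 1.134, -0.075], TCP at [0.256, 0.57, 0.227] pointing down, gripper open.
Joint ranges: [-2.62, 2.62], [-0.44, 2.09], [-1.27, 1.32], [0.08, 2.57], [-1.32, 4.46], [0.12, 2], [-2.74, 2.74]. Speed limits (rad/s): [2.22, 2.22, 3.01, 3.01, 3.14, 3.14, 3.14].

### API

Orientations are given as a rotation vector (axis times angle).
In Python, from cell import arm gives the robot as it stands.
- The arm moves only by the shell command python3 -m pendant 'ROWS' [FORCE]. ROWS is a JSON object of lists of equal length, an entry for each row: "slide": the shift along the tool's x, y, z in units of 0.3 m (1.0 is 0.3 m), a list of three; "dr": the turn, a rotation vector about the tool's x, y, z in units of 0.12 rad (1.0 is 0.12 rad), a list of three; "claw": the opening, from 0 (shut) to 1 (fully open). In form: {"slide": [[tx, ty, tz], ...], "dr": [[ax, ay, az], ...], "claw": [claw, ...]}. A call has 1 to 10 rows; each row shifts and turns the commanded pose from where the row before left it, along the tool's axes as they then stand; what a row does not reach is not made up. A row lasts 1/10 s, in which the tool goes at most 50 mm and 8.59 degrees, less where a joint would pass 70% of its speed; a pose out of reach is approached as far as the arm can. A call with a number of a shift or a turn outside -1 to 1 is refused whole. A call with a gripper value outside its range is refused whole. The fingers move at their own pace and stop on an object; FORCE is the grip in N (left out, the last holds). Time passes only in rows, so rows that do not move let the fingers close. It gives the time, the measured TCP pose, the force, the opening and the grip force at its end, in the units of the state.
- arm.observe(): the state, without advancing time (a new reading comes with each control period).
- arm.get_image(name): name is "side" or "top"; returns the picture (384x512x3 uint8, red, green, blue); there is no depth.
- arm.calibration(name): a dict with "K" (3x3 intrinsics, pixels), "dist" ([k1, k2, p1, p2, k3] as OpenCV has them; the pictures are not rectified), "xyz" and "orientation" of the camera in the world. Camera axes: x right, y up, looking along -z (the intrinsics and any distortion apply to the point x, -y, -z); pixel columns grow to the right and rows downward; lengths in m; the calibration is good to about 2 mm. A picture is of the moment at which its call begins. calibration takes no time and is no camera call.
- arm.sign_off(): hands the job in; it is judged then, once.
The state is a dict: "clock": time; "joints": joint angles; "dq": joint speeds; "joint_efforts": joint torques, N m; "position": TCP position; "ee_rot": TCP orientation; "force": force on the tool from outside, world axes, zero at the start; "ft_torque": the same for the moment, N m; "width": opening from 0.0 (shut) to 1.0 (fully open); "gripper_force": force on a finger pad.
Only numpy, scipy, OpenCV 4.12 (cv2) and the standard library are available. Lean on these libraries where they do the work, as an engineer would, in place of code of your own. Each camera call takes 0.05 s, during which the arm holds its last target. There are 200 camera calls.

## Working session

There is one attempt and no reset: what is moved stays moved. The work goes in short steps, Python scripts to look and compute and a shell command to move; the robot and the scene stay as the last step left them, time stands still between calls to the robot, and variables do not carry over. Pictures are saved under pics/ and viewed, at most 14 in all, crops included, and the job is handed in when it is done.

```bash
ls; mkdir -p pics
python3 - <<'E'
from cell import arm
import cv2
s=arm.observe(); print(s)
for n in("top","side"):
    print(n,arm.calibration(n)); cv2.imwrite(f"pics/{n}0.png",cv2.cvtColor(arm.get_image(n),cv2.COLOR_RGB2BGR))
E
```

```text
pics
{'clock': 0.0, 'joints': array([-1.25062085,  0.43523913,  0.02494891,  1.5740939 , -0.01158017,
        1.13401832, -0.07509201]), 'dq': array([-6.12606972e-05, -4.21311325e-04,  1.12351689e-05,  7.56366678e-04,
        1.09024608e-04,  3.58812801e-04,  6.23905355e-04]), 'joint_efforts': array([-4.93727657e-04, -6.67837715e+01,  9.84429494e-01, -3.14462435e+01,
       -6.06928929e-02,  4.28438641e-02,  2.60719889e-04]), 'position': array([0.25626616, 0.56947637, 0.22593592]), 'ee_rot': array([-6.59168518e-01, -3.07146930e+00,  2.51831898e-03]), 'force': array([ 0.45501887, -0.80787664,  0.35514171]), 'ft_torque': array([0.01134051, 0.04907711, 0.00137965]), 'gripper_force': 0.0, 'width': 1.0003769059170649}
top {'K': array([[365.1818978 ,   0.        , 260.82128376],
       [  0.        , 365.1818978 , 190.08367932],
       [  0.        ,   0.        ,   1.        ]]), 'dist': array([0.01307167, 0.        , 0.        , 0.        , 0.        ]), 'xyz': array([0.39025161, 0.01447978, 1.08463693]), 'orientation': array([ 0.09195952, -0.08480553, -1.59398794])}
side {'K': array([[431.27211848,   0.        , 248.257765  ],
       [  0.        , 431.27211848, 190.63579691],
       [  0.        ,   0.        ,   1.        ]]), 'dist': array([-0.12334799,  0.        ,  0.        ,  0.        ,  0.        ]), 'xyz': array([ 0.01195954, -0.74708861,  0.84988845]), 'orientation': array([ 0.81090731, -0.24597744, -0.51948426])}
```

View pics/top0.png

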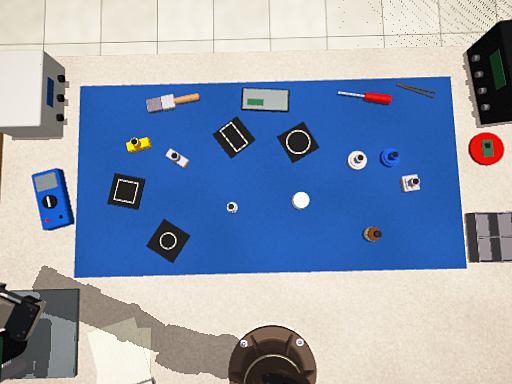

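View pics/side0.png

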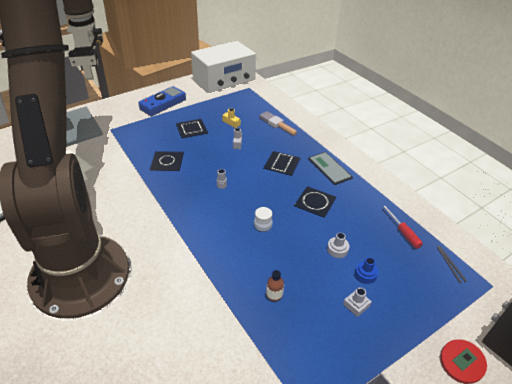

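The top view shows these:

- **Steel nozzles:** oblong (177,158), small round (232,207), large round (358,160), square (410,183).
- **Look-alikes:** blue round (391,157), yellow oblong (138,144). The white-lidded jar (301,200) could pass for a round nozzle. The bottle is at (372,234).
- **Pads:** oblong (234,137), large round (298,142), square (126,191), small round (168,241).

I'll work from the bare-steel ones only, and check them in one close crop.

```bash
cat > h.py <<'E'
import numpy as np, cv2
from scipy.spatial.transform import Rotation as R
from cell import arm
def ray(n,uv,z):
    c=arm.calibration(n); p=cv2.undistortPoints(np.array(uv,float).reshape(-1,1,2),c["K"],c["dist"]).reshape(-1,2)
    d=np.c_[p[:,0],-p[:,1],-np.ones(len(p))]@R.from_rotvec(c["orientation"]).as_matrix().T
    o=c["xyz"]; return (o+d*((z-o[2])/d[:,2])[:,None])[:,:2]
def proj(n,P):
    c=arm.calibration(n); q=(np.array(P,float).reshape(-1,3)-c["xyz"])@R.from_rotvec(c["orientation"]).as_matrix()
    return cv2.projectPoints(np.c_[q[:,0],-q[:,1],-q[:,2]],np.zeros(3),np.zeros(3),c["K"],c["dist"])[0].reshape(-1,2)
def blobs(m,z,n="top",amin=8):
    out=[]
    for k in cv2.findContours(m.astype(np.uint8),cv2.RETR_EXTERNAL,cv2.CHAIN_APPROX_NONE)[0]:
        if cv2.contourArea(k)<amin: continue
        w=ray(n,k.reshape(-1,2),z)
        (c,s,a)=cv2.minAreaRect((w*1000).astype(np.float32)); out.append((k.reshape(-1,2).mean(0).round(1),np.round(c,1),np.round(s,1),round(a,1)))
    return out
E
python3 - <<'E'
from h import *
im=arm.get_image("top"); f=im.astype(int); mx,mn=f.max(2),f.min(2)
P={"pob":(234,137),"plr":(298,142),"psq":(126,191),"psr":(168,241),"ob":(177,158),"sr":(232,207),"lr":(358,160),"sq":(410,183)}
for k,(u,v) in P.items():
    r=26; m=np.zeros(im.shape[:2],bool); m[v-r:v+r,u-r:u+r]=1
    if k[0]=="p":
        print(k,"pad",[b for b in blobs((mx<70)&m,.005,amin=300)],"outline",[b for b in blobs((mn>100)&m,.005,amin=30)])
    else:
        print(k,"block",blobs((mn>95)&(mx-mn<60)&m,.02),"hole",blobs((mx<70)&m,.054,amin=3))
t=[cv2.resize(im[v-20:v+20,u-20:u+20],(190,190),interpolation=cv2.INTER_CUBIC) for u,v in P.values()]
cv2.imwrite("pics/crop0.png",cv2.cvtColor(np.vstack([np.hstack(t[:4]),np.hstack(t[4:])]),cv2.COLOR_RGB2BGR))
E
```

```text
pob pad [] outline [(array([233.6, 136.5]), array([677.2,  96.2]), array([86.2, 46.5]), 36.8)]
plr pad [(array([297.7, 142. ]), array([655.7, -96.8]), array([91.5, 93.1]), 29.0)] outline [(array([297.8, 141.4]), array([656.7, -97.9]), array([72.5, 70.9]), 88.5)]
psq pad [(array([126., 191.]), array([519.5, 418.8]), array([93.6, 90.9]), 77.3)] outline [(array([125.5, 190.9]), array([519.9, 419.9]), array([63.5, 64.7]), 77.1)]
psr pad [(array([167.9, 240.5]), array([370.3, 293.7]), array([92.3, 92.1]), 56.4)] outline [(array([167.6, 240.4]), array([370.3, 293.5]), array([49.5, 46.9]), 0.1)]
ob block [(array([176.7, 157.6]), array([613.6, 264.6]), array([67.9, 27.1]), 55.9)] hole [(array([174., 155.]), array([614.1, 264.6]), array([11.8, 11.5]), 0.0)]
sr block [(array([231.8, 206.9]), array([462.7, 103.2]), array([29.2, 29.3]), 89.0)] hole [(array([230.7, 206.2]), array([463.3, 103.1]), array([11.3, 11.3]), 88.6)]
lr block [(array([356.9, 159.9]), array([ 592.5, -268.4]), array([53. , 54.3]), 87.1)] hole [(array([360.2, 157.2]), array([ 594.4, -268.3]), array([11.4, 11.7]), 86.9)]
sq block [(array([410.3, 182.5]), array([ 521.3, -421.9]), array([46.4, 50.6]), 7.3)] hole [(array([415.2, 180.8]), array([ 521.3, -419.8]), array([11.3, 11.8]), 85.9)]
```

View pics/crop0.png

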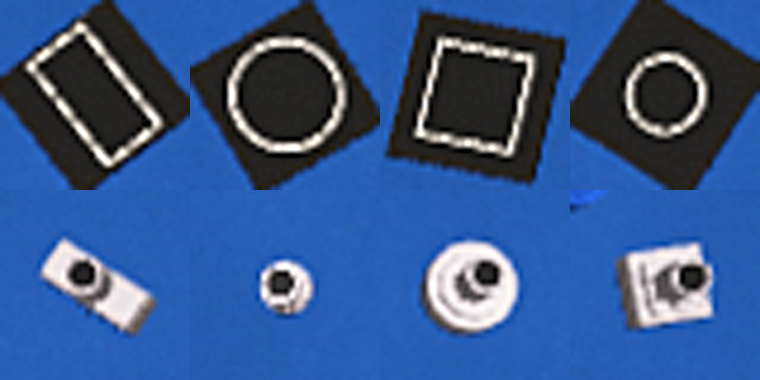

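All four steel nozzles are confirmed. Their sizes come out at 68x27, 29, 54 and about 46 mm against the nominal values, and the collar holes sit over the block centres. Next is a helper that works out the shift in move units.

```bash
cat > d.py <<'E'
# d.py x y z yaw(deg of tool y): dr then slide (in turned frame), in units
import sys; from h import *
x,y,z,a=map(float,sys.argv[1:5]); s=arm.observe(); M=R.from_rotvec(s["ee_rot"]).as_matrix()
yd=np.degrees(np.arctan2(M[1,1],M[0,1])); a=yd+(a-yd+90)%180-90; c,n=np.cos(np.radians(a)),np.sin(np.radians(a))
T=np.array([[-n,c,0],[c,n,0],[0,0,-1]])
if np.dot(T[:,0],M[:,0])<0 and abs(a-yd)<90: T[:,0]*=-1
print("yaw",yd.round(1),"dr",(R.from_matrix(M.T@T).as_rotvec()/.12).round(2),"slide",(T.T@(np.array([x,y,z])-s["position"])/.3).round(3),"pos",s["position"].round(4),"w",round(s["width"],3),"gf",round(s["gripper_force"],1),"q",s["joints"].round(2),"t",s["clock"])
E
python3 d.py .614 .265 .12 65.8
python3 - <<'E'
from h import *
f=arm.get_image("top").astype(int); mx,mn=f.max(2),f.min(2)
m=np.zeros(mx.shape,bool); m[157:209,384:436]=1
for t in(130,160,190,210): print(t,blobs((mn>t)&(mx-mn<60)&m,.02))
m[:]=0; m[145:170,378:404]=1; print("blue hole",blobs((mx<60)&m,.054,amin=3))
E
```

```text
yaw 65.8 dr [-0.01  0.   -0.  ] slide [-1.504 -0.437  0.354] pos [0.2563 0.5696 0.2261] w 1.001 gf 0.0 q [-1.25  0.44  0.02  1.57 -0.01  1.13 -0.08] t 0.15
130 [(array([410.7, 182.4]), array([ 521.6, -422.4]), array([45.9, 49.5]), 7.3)]
160 [(array([410.8, 182.4]), array([ 521.9, -421.7]), array([45.3, 47.3]), 8.1)]
190 [(array([409.3, 182.9]), array([ 521.6, -420.9]), array([44.1, 43.2]), 7.1)]
210 [(array([410. , 187.5]), array([ 508.8, -421.3]), array([40.6, 20.5]), 86.1), (array([408.9, 177.1]), array([ 536.3, -418.8]), array([12.1, 40.4]), 8.1)]
blue hole [(array([394.5, 154. ]), array([ 600.5, -367. ]), array([14.1, 11.6]), 88.5)]
```

```bash
python3 -m pendant '{"slide":[[-0.125,-0.036,0],[-0.125,-0.036,0],[-0.125,-0.036,0],[-0.125,-0.036,0],[-0.125,-0.036,0],[-0.125,-0.036,0],[-0.125,-0.036,0],[-0.125,-0.036,0],[-0.125,-0.036,0],[-0.125,-0.036,0]],"dr":[[0,0,0],[0,0,0],[0,0,0],[0,0,0],[0,0,0],[0,0,0],[0,0,0],[0,0,0],[0,0,0],[0,0,0]],"claw":[0.55,0.55,0.55,0.55,0.55,0.55,0.55,0.55,0.55,0.55]}' 15; python3 d.py .614 .265 .12 65.8
```

```text
clock: 1.2
position: [0.5551, 0.3164, 0.2266]
ee_rot: [-0.659, -3.072, 0.0]
force: [-0.2, 0.1, -0.1]
width: 0.548
gripper_force: 0.0
yaw 65.8 dr [-0. -0. -0.] slide [-0.249 -0.076  0.355] pos [0.5551 0.3164 0.2266] w 0.548 gf 0.0 q [-0.69  0.46  0.13  1.54 -0.06  1.15  0.6 ] t 1.2
```

```bash
python3 -m pendant '{"slide":[[-0.083,-0.025,0.05],[-0.083,-0.025,0.1],[-0.083,-0.026,0.1],[0,0,0.1],[0,0,0.08],[0,0,0]],"dr":[[0,0,0],[0,0,0],[0,0,0],[0,0,0],[0,0,0],[0,0,0]],"claw":[0.55,0.55,0.55,0.55,0.55,0.55]}'; python3 d.py .614 .265 .029 65.8
python3 - <<'E'
from h import *
cv2.imwrite("pics/s1.png",cv2.cvtColor(cv2.resize(arm.get_image("side")[60:210,160:360],(800,600)),cv2.COLOR_RGB2BGR))
E
```

```text
clock: 1.8
position: [0.6105, 0.2649, 0.0939]
ee_rot: [-0.659, -3.066, 0.007]
force: [-0.7, -0.1, -0.8]
width: 0.551
gripper_force: 0.0
yaw 65.8 dr [-0.04 -0.04 -0.01] slide [-0.01   0.005  0.216] pos [0.6105 0.2649 0.0939] w 0.551 gf 0.0 q [-0.57  0.63  0.12  1.61 -0.09  0.92  0.73] t 1.8
```

View pics/s1.png

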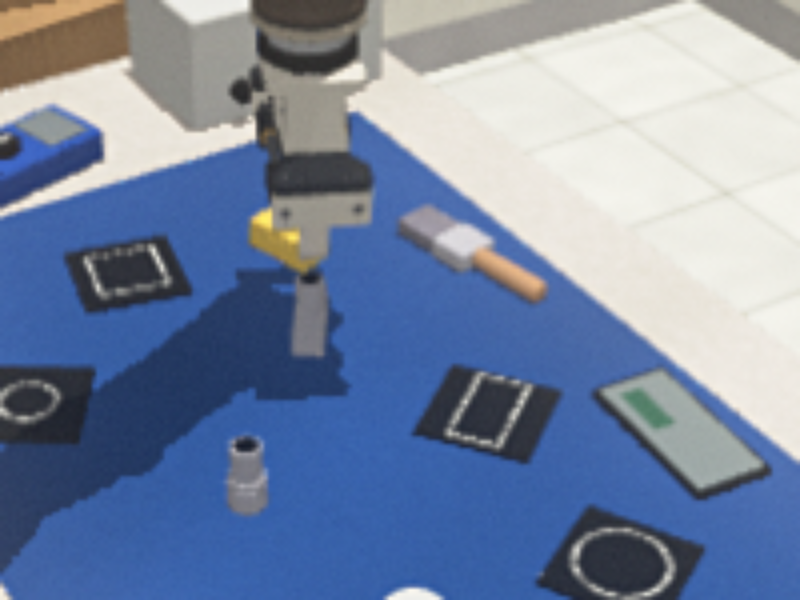

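The fingers are lined up over the oblong nozzle's collar (crop about (310,275)), so I'll descend and grip. I'll lift only 10 mm at first.

```bash
python3 -m pendant '{"slide":[[-0.005,0.003,0.05],[-0.005,0.002,0.06],[0,0,0.06],[0,0,0.045],[0,0,0],[0,0,0],[0,0,0],[0,0,0]],"dr":[[0,0,0],[0,0,0],[0,0,0],[0,0,0],[0,0,0],[0,0,0],[0,0,0],[0,0,0]],"claw":[0.55,0.55,0.55,0.55,0.55,0.55,0.55,0.55]}' 20;python3 d.py .614 .265 .029 65.8;  python3 -m pendant '{"slide":[[0,0,0],[0,0,0],[0,0,0],[0,0,0],[0,0,0],[0,0,0],[0,0,0],[0,0,0]],"dr":[[0,0,0],[0,0,0],[0,0,0],[0,0,0],[0,0,0],[0,0,0],[0,0,0],[0,0,0]],"claw":[0,0,0,0,0,0,0,0]}' 20; python3 d.py .677 .096 .16 46.7
```

```text
clock: 2.65
position: [0.6169, 0.2666, 0.0343]
ee_rot: [0.659, 3.07, 0.002]
force: [0.7, 0.3, -0.2]
width: 0.552
gripper_force: 0.0
yaw 65.8 dr [ 0.01  0.01 -0.  ] slide [ 0.007 -0.009  0.018] pos [0.6169 0.2666 0.0343] w 0.552 gf 0.0 q [-0.56  0.7   0.11  1.64 -0.1   0.81  0.74] t 2.65
clock: 3.45
position: [0.6162, 0.2662, 0.0333]
ee_rot: [-0.659, -3.072, 0.0]
force: [0.4, -1.0, 2.1]
width: 0.255
gripper_force: 20.0
yaw 65.8 dr [-0.    0.    2.77] slide [-0.536 -0.274 -0.422] pos [0.6162 0.2662 0.0333] w 0.255 gf 20.0 q [-0.56  0.7   0.11  1.64 -0.1   0.81  0.74] t 3.45
```

```bash
python3 -m pendant '{"slide":[[0,0,-0.04],[0,0,-0.08],[0,0,-0.1],[0,0,-0.1],[0,0,-0.1],[-0.09,-0.045,0],[-0.11,-0.055,0],[-0.11,-0.055,0],[-0.11,-0.055,0],[-0.116,-0.063,0]],"dr":[[0,0,0],[0,0,0.67],[0,0,0.7],[0,0,0.7],[0,0,0.7],[0,0,0],[0,0,0],[0,0,0],[0,0,0],[0,0,0]],"claw":[0,0,0,0,0,0,0,0,0,0]}'; python3 -m pendant '{"slide":[[0,0,0],[0,0,0]],"dr":[[0,0,0],[0,0,0]],"claw":[0,0]}'; python3 d.py .677 .096 .039 46.7
```

```text
clock: 4.45
position: [0.6775, 0.0958, 0.16]
ee_rot: [1.157, 2.921, 0.001]
force: [0.1, 0.8, -0.8]
width: 0.256
gripper_force: 20.0
clock: 4.65
position: [0.6775, 0.0949, 0.1599]
ee_rot: [1.162, 2.918, 0.0]
force: [-0.5, 1.7, -1.0]
width: 0.255
gripper_force: 20.0
yaw 46.6 dr [ 0.    0.   -0.02] slide [0.004 0.002 0.403] pos [0.6775 0.0949 0.1599] w 0.255 gf 20.0 q [-0.37  0.59  0.24  1.51 -0.15  1.06  0.72] t 4.65
```

Run:
```python
from h import *
cv2.imwrite("pics/s2.png",cv2.cvtColor(cv2.resize(arm.get_image("side")[60:210,160:360],(800,600)),cv2.COLOR_RGB2BGR))
```

```text
(no output)
```

View pics/s2.png

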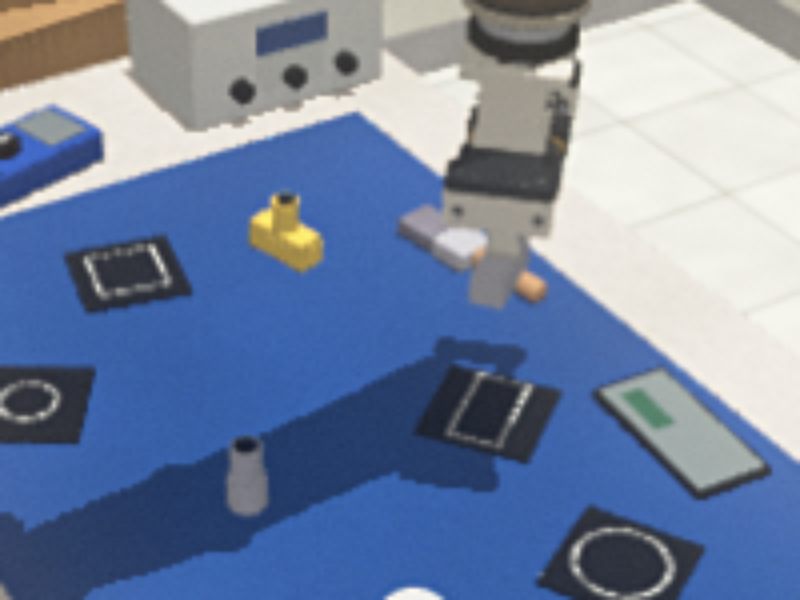

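The oblong nozzle (crop (500,280)) is held upright above its pad. Now I'll lower it and slow down near contact.

```bash
python3 -m pendant '{"slide":[[0.004,0.002,0.06],[0,0,0.09],[0,0,0.09],[0,0,0.08],[0,0,0.05],[0,0,0.01],[0,0,0],[0,0,0]],"dr":[[0,0,0],[0,0,0],[0,0,0],[0,0,0],[0,0,0],[0,0,0],[0,0,0],[0,0,0]],"claw":[0,0,0,0,0,0,0,0]}';  python3 -m pendant '{"slide":[[0,0,0.008],[0,0,0.008],[0,0,0],[0,0,0]],"dr":[[0,0,0],[0,0,0],[0,0,0],[0,0,0]],"claw":[0,0,0,0]}';python3 d.py .677 .096 .038 46.7
```

```text
clock: 5.5
position: [0.6776, 0.0981, 0.0466]
ee_rot: [1.157, 2.919, 0.002]
force: [-0.3, -0.0, -1.4]
width: 0.255
gripper_force: 20.0
clock: 5.9
position: [0.6767, 0.0976, 0.0405]
ee_rot: [1.159, 2.92, 0.0]
force: [-0.3, 0.3, -1.6]
width: 0.255
gripper_force: 20.0
yaw 46.7 dr [0. 0. 0.] slide [-0.004 -0.003  0.008] pos [0.6767 0.0976 0.0405] w 0.255 gf 20.0 q [-0.35  0.71  0.21  1.6  -0.18  0.84  0.74] t 5.9
```

```bash
python3 -m pendant '{"slide":[[-0.003,-0.003,0.004],[0,0,0.004],[0,0,0.003],[0,0,0],[0,0,0]],"dr":[[0,0,0],[0,0,0],[0,0,0],[0,0,0],[0,0,0]],"claw":[0,0,0,0,0]}';  python3 d.py .677 .096 .038 46.7
```

```text
clock: 6.4
position: [0.6769, 0.096, 0.0383]
ee_rot: [1.159, 2.92, 0.0]
force: [-3.0, -0.6, 8.9]
width: 0.253
gripper_force: 20.0
yaw 46.7 dr [0. 0. 0.] slide [-0.     0.     0.001] pos [0.6769 0.096  0.0383] w 0.253 gf 20.0 q [-0.35  0.72  0.21  1.61 -0.18  0.84  0.75] t 6.4
```

```bash
python3 -m pendant '{"slide":[[0,0,0],[0,0,0],[0,0,0],[0,0,0],[0,0,-0.04],[0,0,-0.08],[0,0,-0.1],[0,0,-0.1],[0,0,-0.06],[0,0,0]],"dr":[[0,0,0],[0,0,0],[0,0,0],[0,0,0],[0,0,0],[0,0,0],[0,0,0],[0,0,0],[0,0,0],[0,0,0]],"claw":[0.55,0.55,0.55,0.55,0.55,0.55,0.55,0.55,0.55,0.55]}';  python3 -m pendant '{"slide":[[0.1,-0.09,0],[0.11,-0.1,0],[0.11,-0.1,0],[0.11,-0.1,0],[0.105,-0.082,0],[0,0,0],[0,0,0]],"dr":[[0,0,0],[0,0,0],[0,0,0],[0,0,0],[0,0,0],[0,0,0],[0,0,0]],"claw":[0.55,0.55,0.55,0.55,0.55,0.55,0.55]}'; python3 d.py .463 .103 .032 46.7
python3 - <<'E'
from h import *
cv2.imwrite("pics/s3.png",cv2.cvtColor(cv2.resize(arm.get_image("side")[60:210,160:360],(800,600)),cv2.COLOR_RGB2BGR))
E
```

```text
clock: 7.4
position: [0.6788, 0.0966, 0.1554]
ee_rot: [1.157, 2.915, 0.005]
force: [-0.4, -0.3, 0.2]
width: 0.553
gripper_force: 0.0
clock: 8.1
position: [0.4624, 0.1035, 0.1513]
ee_rot: [1.157, 2.921, 0.001]
force: [-0.1, -0.7, 0.3]
width: 0.548
gripper_force: 0.0
yaw 46.8 dr [ 0.   -0.    0.01] slide [-0.003  0.     0.398] pos [0.4624 0.1035 0.1513] w 0.548 gf 0.0 q [-0.52  0.28  0.23  2.04 -0.08  0.83  0.57] t 8.1
```

View pics/s3.png

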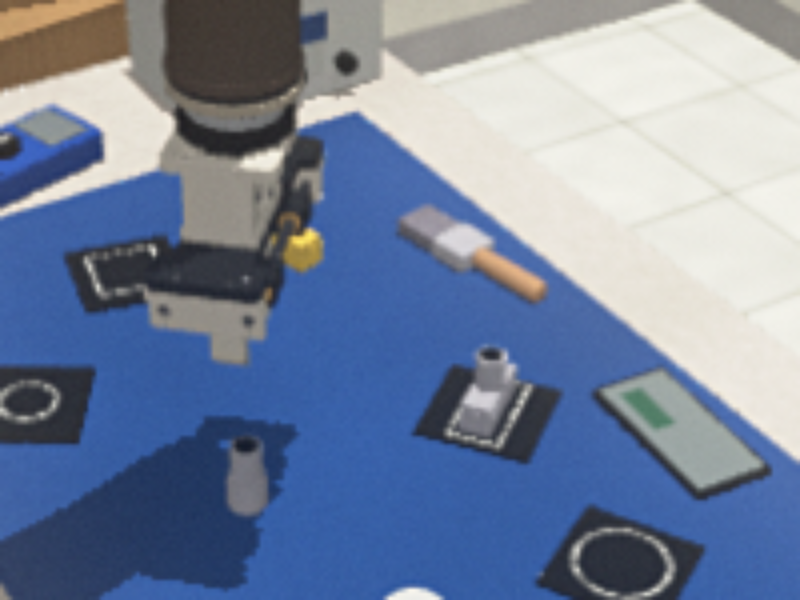

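The oblong nozzle stands within its outline (crop (490,395)). The gripper is above the small round nozzle at (245,475). Descend and grip.

```bash
python3 -m pendant '{"slide":[[-0.003,0,0.05],[0,0,0.09],[0,0,0.09],[0,0,0.08],[0,0,0.06],[0,0,0.025],[0,0,0],[0,0,0],[0,0,0]],"dr":[[0,0,0],[0,0,0],[0,0,0],[0,0,0],[0,0,0],[0,0,0],[0,0,0],[0,0,0],[0,0,0]],"claw":[0.55,0.55,0.55,0.55,0.55,0.55,0.55,0.55,0.55]}' 20;python3 -m pendant '{"slide":[[0,0,0],[0,0,0],[0,0,0],[0,0,0],[0,0,0],[0,0,0],[0,0,0]],"dr":[[0,0,0],[0,0,0],[0,0,0],[0,0,0],[0,0,0],[0,0,0],[0,0,0]],"claw":[0,0,0,0,0,0,0]}' 20; python3 d.py .370 .2936 .16 46.7
```

```text
clock: 9.05
position: [0.4644, 0.1029, 0.0334]
ee_rot: [1.158, 2.919, 0.002]
force: [1.0, -0.6, 0.7]
width: 0.548
gripper_force: 0.0
clock: 9.75
position: [0.4637, 0.1028, 0.0328]
ee_rot: [1.158, 2.92, 0.001]
force: [-0.1, 1.2, 4.0]
width: 0.256
gripper_force: 20.0
yaw 46.7 dr [0. 0. 0.] slide [ 0.663  0.249 -0.424] pos [0.4637 0.1028 0.0328] w 0.256 gf 20.0 q [-0.47  0.47  0.18  2.14 -0.16  0.54  0.64] t 9.75
```

```bash
python3 -m pendant '{"slide":[[0,0,-0.04],[0,0,-0.08],[0,0,-0.1],[0,0,-0.1],[0.1,0.04,-0.1],[0.11,0.04,0],[0.11,0.04,0],[0.11,0.04,0],[0.11,0.04,0],[0.123,0.049,0]],"dr":[[0,0,0],[0,0,0],[0,0,0],[0,0,0],[0,0,0],[0,0,0],[0,0,0],[0,0,0],[0,0,0],[0,0,0]],"claw":[0,0,0,0,0,0,0,0,0,0]}'; python3 -m pendant '{"slide":[[0,0,0],[0,0,0],[0,0,0]],"dr":[[0,0,0],[0,0,0],[0,0,0]],"claw":[0,0,0]}'; python3 d.py .370 .2936 .0378 46.7
```

```text
clock: 10.75
position: [0.3691, 0.2938, 0.1594]
ee_rot: [1.16, 2.919, -0.0]
force: [1.3, 0.1, -1.7]
width: 0.253
gripper_force: 20.0
clock: 11.05
position: [0.3702, 0.2923, 0.1589]
ee_rot: [1.16, 2.919, -0.001]
force: [-0.4, -0.2, -1.1]
width: 0.253
gripper_force: 20.0
yaw 46.7 dr [-0.    0.   -0.01] slide [0.003 0.003 0.404] pos [0.3702 0.2923 0.1589] w 0.253 gf 20.0 q [-0.9   0.26  0.14  2.03 -0.05  0.85  0.08] t 11.05
```

```bash
python3 -m pendant '{"slide":[[0.003,0.003,0.06],[0,0,0.09],[0,0,0.09],[0,0,0.08],[0,0,0.05],[0,0,0.01],[0,0,0.008],[0,0,0],[0,0,0]],"dr":[[0,0,0],[0,0,0],[0,0,0],[0,0,0],[0,0,0],[0,0,0],[0,0,0],[0,0,0],[0,0,0]],"claw":[0,0,0,0,0,0,0,0,0]}';python3 d.py .370 .2936 .0378 46.7
```

```text
clock: 11.95
position: [0.3704, 0.295, 0.0431]
ee_rot: [1.159, 2.919, 0.002]
force: [0.2, -0.3, -1.6]
width: 0.258
gripper_force: 20.0
yaw 46.7 dr [0.01 0.   0.  ] slide [-0.002 -0.004  0.018] pos [0.3704 0.295  0.0431] w 0.258 gf 20.0 q [-0.87  0.45  0.11  2.14 -0.09  0.56  0.12] t 11.95
```

```bash
python3 -m pendant '{"slide":[[-0.002,-0.003,0.006],[0,0,0.005],[0,0,0.004],[0,0,0.003],[0,0,0],[0,0,0]],"dr":[[0,0,0],[0,0,0],[0,0,0],[0,0,0],[0,0,0],[0,0,0]],"claw":[0,0,0,0,0,0]}';python3 d.py .370 .2936 .0378 46.7
```

```text
clock: 12.55
position: [0.37, 0.294, 0.0375]
ee_rot: [1.158, 2.92, 0.002]
force: [-0.2, -1.2, 9.3]
width: 0.257
gripper_force: 20.0
yaw 46.7 dr [ 0.01 -0.    0.  ] slide [-0.001 -0.001 -0.001] pos [0.37   0.294  0.0375] w 0.257 gf 20.0 q [-0.87  0.46  0.11  2.14 -0.09  0.55  0.12] t 12.55
```

```bash
python3 -m pendant '{"slide":[[0,0,0],[0,0,0],[0,0,0],[0,0,0],[0,0,-0.04],[0,0,-0.08],[0,0,-0.1],[0,0,-0.1],[0,0,-0.1],[0,0,0]],"dr":[[0,0,0],[0,0,0],[0,0,0],[0,0,0],[0,0,0],[0,0,0],[0,0,0],[0,0,0],[0,0,0],[0,0,0]],"claw":[0.55,0.55,0.55,0.55,0.55,0.55,0.55,0.55,0.55,0.55]}';  python3 d.py .594 -.268 .16 0
```

```text
clock: 13.55
position: [0.3714, 0.2952, 0.1672]
ee_rot: [1.158, 2.918, 0.01]
force: [0.5, 0.1, -0.1]
width: 0.549
gripper_force: 0.0
yaw 46.7 dr [ 0.06 -0.02  6.79] slide [-1.877  0.742  0.024] pos [0.3714 0.2952 0.1672] w 0.549 gf 0.0 q [-0.9   0.25  0.14  2.02 -0.05  0.86  0.08] t 13.55
```

```bash
python3 -m pendant '{"slide":[[0,0,0],[0,0,0],[0,0,0],[0,0,0],[0,0,0],[0,0,0],[0,0,0],[0,0,0],[0,0,0]],"dr":[[0.06,-0.02,0.84],[0,0,0.85],[0,0,0.85],[0,0,0.85],[0,0,0.85],[0,0,0.85],[0,0,0.85],[0,0,0.85],[0,0,0]],"claw":[0.55,0.55,0.55,0.55,0.55,0.55,0.55,0.55,0.55]}'; python3 -m pendant '{"slide":[[-0.1,0.04,0],[-0.117,0.046,0],[-0.117,0.046,0],[-0.117,0.046,0],[-0.117,0.046,0],[-0.117,0.046,0],[-0.117,0.046,0],[-0.117,0.046,0],[-0.117,0.046,0],[-0.117,0.046,0]],"dr":[[0,0,0],[0,0,0],[0,0,0],[0,0,0],[0,0,0],[0,0,0],[0,0,0],[0,0,0],[0,0,0],[0,0,0]],"claw":[0.55,0.55,0.55,0.55,0.55,0.55,0.55,0.55,0.55,0.55]}'; python3 d.py .594 -.268 .16 0
```

```text
clock: 14.45
position: [0.3694, 0.2935, 0.1628]
ee_rot: [2.221, 2.219, -0.012]
force: [-0.6, -0.3, 0.5]
width: 0.551
gripper_force: 0.0
clock: 15.45
position: [0.5063, -0.0536, 0.1647]
ee_rot: [2.215, 2.225, -0.011]
force: [1.1, -0.2, 0.9]
width: 0.55
gripper_force: 0.0
yaw 0.3 dr [-0.03  0.05  0.04] slide [-0.715  0.292  0.016] pos [ 0.5063 -0.0536  0.1647] w 0.55 gf 0.0 q [-0.37  0.33  0.47  1.96 -0.18  0.9   0.2 ] t 15.45
```

```bash
python3 -m pendant '{"slide":[[-0.117,0.048,0],[-0.117,0.048,0],[-0.117,0.048,0],[-0.117,0.048,0],[-0.117,0.048,0],[-0.11,0.044,0],[0,0,0],[0,0,0]],"dr":[[0,0.04,0.02],[0,0,0],[0,0,0],[0,0,0],[0,0,0],[0,0,0],[0,0,0],[0,0,0]],"claw":[0.55,0.55,0.55,0.55,0.55,0.55,0.55,0.55]}'; python3 d.py .594 -.268 .032 0
python3 - <<'E'
from h import *
cv2.imwrite("pics/s4.png",cv2.cvtColor(cv2.resize(arm.get_image("side"),(800,600)),cv2.COLOR_RGB2BGR))
E
```

```text
clock: 16.25
position: [0.5905, -0.2615, 0.1644]
ee_rot: [-2.221, -2.219, 0.007]
force: [-1.2, 0.4, -0.0]
width: 0.551
gripper_force: 0.0
yaw -0.1 dr [-0.04  0.01 -0.01] slide [-0.022  0.012  0.441] pos [ 0.5905 -0.2615  0.1644] w 0.551 gf 0.0 q [ 0.02  0.55  0.48  1.62 -0.28  1.04  0.58] t 16.25
```

View pics/s4.png

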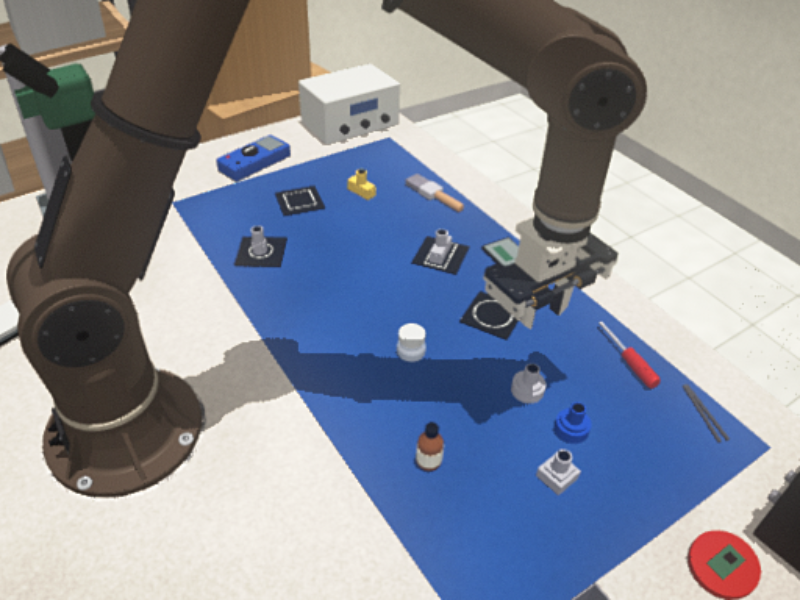

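The small round nozzle stands in its circle (260,243) and the oblong one stands in its rectangle (440,248). The gripper is above the steel large round one (528,382), with the blue look-alike beside it at (573,422). Descend.

```bash
python3 -m pendant '{"slide":[[-0.022,0.012,0.06],[0,0,0.09],[0,0,0.08],[0,0,0.06],[0,0,0],[0,0,0]],"dr":[[-0.04,0.01,0],[0,0,0],[0,0,0],[0,0,0],[0,0,0],[0,0,0]],"claw":[0.55,0.55,0.55,0.55,0.55,0.55]}' 20; python3 d.py .594 -.268 .033 0
```

```text
clock: 16.9
position: [0.5947, -0.2663, 0.0783]
ee_rot: [2.221, 2.221, 0.001]
force: [0.5, 0.2, 0.0]
width: 0.553
gripper_force: 0.0
yaw 0.0 dr [0.01 0.   0.  ] slide [-0.006 -0.002  0.151] pos [ 0.5947 -0.2663  0.0783] w 0.553 gf 0.0 q [ 0.06  0.65  0.43  1.68 -0.34  0.88  0.63] t 16.9
```

```bash
python3 -m pendant '{"slide":[[-0.006,-0.002,0.06],[0,0,0.06],[0,0,0.028],[0,0,0],[0,0,0]],"dr":[[0,0,0],[0,0,0],[0,0,0],[0,0,0],[0,0,0]],"claw":[0.55,0.55,0.55,0.55,0.55]}' 20; python3 -m pendant '{"slide":[[0,0,0],[0,0,0],[0,0,0],[0,0,0],[0,0,0],[0,0,0],[0,0,0]],"dr":[[0,0,0],[0,0,0],[0,0,0],[0,0,0],[0,0,0],[0,0,0],[0,0,0]],"claw":[0,0,0,0,0,0,0]}' 20; python3 d.py .6565 -.0975 .16 0
```

```text
clock: 17.4
position: [0.5947, -0.2694, 0.0346]
ee_rot: [2.221, 2.218, 0.002]
force: [0.3, -0.5, 0.1]
width: 0.55
gripper_force: 0.0
clock: 18.1
position: [0.5942, -0.2693, 0.0338]
ee_rot: [2.222, 2.218, 0.001]
force: [-1.5, 0.7, 5.5]
width: 0.256
gripper_force: 20.0
yaw -0.1 dr [ 0.01  0.01 -0.01] slide [ 0.573  0.208 -0.421] pos [ 0.5942 -0.2693  0.0338] w 0.256 gf 20.0 q [ 0.08  0.7   0.41  1.71 -0.36  0.8   0.66] t 18.1
```

```bash
python3 -m pendant '{"slide":[[0,0,-0.04],[0,0,-0.08],[0,0,-0.1],[0,0,-0.1],[0.09,0.03,-0.1],[0.1,0.035,0],[0.1,0.035,0],[0.1,0.035,0],[0.1,0.035,0],[0.083,0.038,0]],"dr":[[0,0,0],[0,0,0],[0,0,0],[0,0,0],[0,0,0],[0,0,0],[0,0,0],[0,0,0],[0,0,0],[0,0,0]],"claw":[0,0,0,0,0,0,0,0,0,0]}'; python3 -m pendant '{"slide":[[0,0,0],[0,0,0],[0,0,0]],"dr":[[0,0,0],[0,0,0],[0,0,0]],"claw":[0,0,0]}'; python3 d.py .6565 -.0975 .0388 0
```

```text
clock: 19.1
position: [0.6568, -0.0953, 0.1601]
ee_rot: [2.222, 2.22, 0.001]
force: [0.7, 0.5, -1.4]
width: 0.25
gripper_force: 20.0
clock: 19.4
position: [0.6562, -0.0988, 0.1598]
ee_rot: [2.223, 2.217, -0.0]
force: [0.1, -0.1, -0.7]
width: 0.256
gripper_force: 20.0
yaw -0.2 dr [ 0.01  0.01 -0.03] slide [0.004 0.001 0.403] pos [ 0.6562 -0.0988  0.1598] w 0.256 gf 20.0 q [-0.23  0.58  0.47  1.58 -0.29  1.05  0.31] t 19.4
```

```bash
python3 -m pendant '{"slide":[[0.004,0.001,0.06],[0,0,0.09],[0,0,0.09],[0,0,0.08],[0,0,0.05],[0,0,0.01],[0,0,0.007],[0,0,0],[0,0,0]],"dr":[[0,0,0],[0,0,0],[0,0,0],[0,0,0],[0,0,0],[0,0,0],[0,0,0],[0,0,0],[0,0,0]],"claw":[0,0,0,0,0,0,0,0,0]}';python3 d.py .6565 -.0975 .0388 0; python3 -m pendant '{"slide":[[0,0,0.004],[0,0,0.004],[0,0,0.004],[0,0,0],[0,0,0]],"dr":[[0,0,0],[0,0,0],[0,0,0],[0,0,0],[0,0,0]],"claw":[0,0,0,0,0]}';python3 d.py .6565 -.0975 .0388 0
```

```text
clock: 20.3
position: [0.6579, -0.0965, 0.0446]
ee_rot: [2.221, 2.217, 0.003]
force: [-0.1, -0.4, -2.1]
width: 0.251
gripper_force: 20.0
yaw -0.1 dr [ 0.03  0.01 -0.02] slide [-0.003 -0.005  0.019] pos [ 0.6579 -0.0965  0.0446] w 0.251 gf 20.0 q [-0.19  0.71  0.41  1.67 -0.36  0.84  0.37] t 20.3
clock: 20.8
position: [0.6571, -0.0963, 0.0397]
ee_rot: [2.222, 2.219, 0.001]
force: [-0.4, -0.1, -1.5]
width: 0.255
gripper_force: 20.0
yaw -0.1 dr [ 0.01  0.01 -0.01] slide [-0.004 -0.002  0.003] pos [ 0.6571 -0.0963  0.0397] w 0.255 gf 20.0 q [-0.19  0.71  0.41  1.67 -0.36  0.83  0.37] t 20.8
```

Lower the last millimetre, release, lift, and work out the shift to the square nozzle.

```bash
python3 -m pendant '{"slide":[[-0.003,-0.002,0.003],[0,0,0.003],[0,0,0],[0,0,0]],"dr":[[0,0,0],[0,0,0],[0,0,0],[0,0,0]],"claw":[0,0,0,0]}'; python3 -m pendant '{"slide":[[0,0,0],[0,0,0],[0,0,0],[0,0,0],[0,0,-0.04],[0,0,-0.08],[0,0,-0.1],[0,0,-0.1],[0,0,-0.1],[0,0,0]],"dr":[[0,0,0],[0,0,0],[0,0,0],[0,0,0],[0,0,0],[0,0,0],[0,0,0],[0,0,0],[0,0,0],[0,0,0]],"claw":[0.55,0.55,0.55,0.55,0.55,0.55,0.55,0.55,0.55,0.55]}';  python3 d.py .5213 -.420 .16 0
```

```text
clock: 21.2
position: [0.6566, -0.0972, 0.0388]
ee_rot: [2.222, 2.218, 0.002]
force: [-3.4, 1.2, 6.3]
width: 0.255
gripper_force: 20.0
clock: 22.2
position: [0.6589, -0.098, 0.1696]
ee_rot: [2.218, 2.214, 0.009]
force: [0.0, 0.1, 0.0]
width: 0.557
gripper_force: 0.0
yaw -0.1 dr [ 0.08  0.01 -0.02] slide [-1.073 -0.459  0.032] pos [ 0.6589 -0.098   0.1696] w 0.557 gf 0.0 q [-0.23  0.57  0.47  1.57 -0.29  1.06  0.31] t 22.2
```

```bash
python3 -m pendant '{"slide":[[-0.11,-0.046,0],[-0.12,-0.052,0],[-0.12,-0.052,0],[-0.12,-0.052,0],[-0.12,-0.052,0],[-0.12,-0.052,0],[-0.12,-0.052,0],[-0.12,-0.052,0],[-0.12,-0.049,0],[0,0,0]],"dr":[[0,0,0],[0,0,0],[0,0,0],[0,0,0],[0,0,0],[0,0,0],[0,0,0],[0,0,0],[0,0,0],[0,0,0]],"claw":[0.55,0.55,0.55,0.55,0.55,0.55,0.55,0.55,0.55,0.55]}'; python3 d.py .5213 -.420 .032 0
python3 - <<'E'
from h import *
cv2.imwrite("pics/s5.png",cv2.cvtColor(cv2.resize(arm.get_image("side"),(800,600)),cv2.COLOR_RGB2BGR))
E
```

```text
clock: 23.2
position: [0.5131, -0.4248, 0.1647]
ee_rot: [2.231, 2.207, -0.006]
force: [0.3, 0.4, 0.8]
width: 0.552
gripper_force: 0.0
yaw -0.6 dr [-0.01  0.04 -0.09] slide [0.016 0.027 0.442] pos [ 0.5131 -0.4248  0.1647] w 0.552 gf 0.0 q [ 0.3   0.58  0.49  1.57 -0.3   1.06  0.86] t 23.2
```

View pics/s5.png

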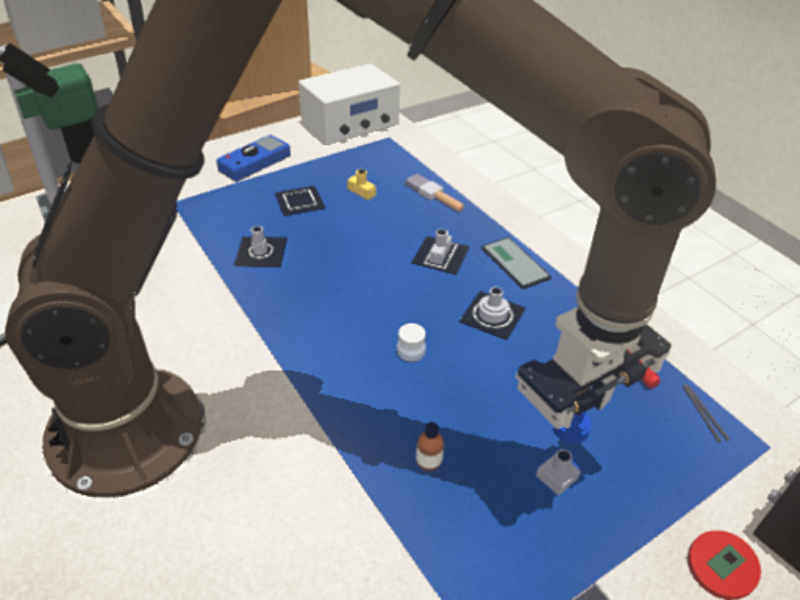

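The large round nozzle stands in its circle (493,308). The gripper is over the square nozzle (560,470) and the bottle (430,448) is clear. Descend in two stages.

```bash
python3 -m pendant '{"slide":[[0.01,0.014,0.06],[0,0,0.08],[0,0,0.08],[0,0,0.05],[0,0,0],[0,0,0]],"dr":[[0,0.03,-0.05],[0,0,0],[0,0,0],[0,0,0],[0,0,0],[0,0,0]],"claw":[0.55,0.55,0.55,0.55,0.55,0.55]}' 20; python3 d.py .5213 -.420 .033 0
```

```text
clock: 23.85
position: [0.5229, -0.4141, 0.0831]
ee_rot: [-2.215, -2.226, -0.005]
force: [-0.5, 0.2, 1.2]
width: 0.548
gripper_force: 0.0
yaw 0.3 dr [ 0.01 -0.03  0.04] slide [-0.02  -0.005  0.167] pos [ 0.5229 -0.4141  0.0831] w 0.548 gf 0.0 q [ 0.31  0.67  0.44  1.64 -0.35  0.92  0.89] t 23.85
```

```bash
python3 -m pendant '{"slide":[[-0.016,-0.004,0.06],[0,0,0.06],[0,0,0.04],[0,0,0],[0,0,0]],"dr":[[0,0,0],[0,0,0],[0,0,0],[0,0,0],[0,0,0]],"claw":[0.55,0.55,0.55,0.55,0.55]}' 20; python3 d.py .5213 -.420 .033 0;  python3 -m pendant '{"slide":[[0,0,0],[0,0,0],[0,0,0],[0,0,0],[0,0,0],[0,0,0],[0,0,0]],"dr":[[0,0,0],[0,0,0],[0,0,0],[0,0,0],[0,0,0],[0,0,0],[0,0,0]],"claw":[0,0,0,0,0,0,0]}' 20; python3 d.py .5197 .4195 .18 -20
```

```text
clock: 24.35
position: [0.5214, -0.4196, 0.0353]
ee_rot: [-2.216, -2.226, -0.005]
force: [0.3, -0.7, 0.9]
width: 0.553
gripper_force: 0.0
yaw 0.2 dr [ 0.01 -0.02  0.04] slide [-0.001 -0.     0.008] pos [ 0.5214 -0.4196  0.0353] w 0.553 gf 0.0 q [ 0.34  0.73  0.42  1.66 -0.38  0.83  0.92] t 24.35
clock: 25.05
position: [0.5214, -0.4195, 0.0353]
ee_rot: [-2.216, -2.226, -0.005]
force: [-0.6, -0.1, 4.2]
width: 0.256
gripper_force: 20.0
yaw 0.2 dr [ 0.01 -0.02  2.94] slide [ 2.626 -0.962 -0.482] pos [ 0.5214 -0.4195  0.0353] w 0.256 gf 20.0 q [ 0.34  0.73  0.42  1.66 -0.38  0.83  0.92] t 25.05
```

```bash
python3 -m pendant '{"slide":[[0,0,-0.04],[0,0,-0.08],[0,0,-0.1],[0,0,-0.1],[0,0,-0.1],[0,0,-0.06],[0.06,0,0],[0.1,0,0],[0.11,0,0],[0.11,0,0]],"dr":[[0,0,0],[0,0,0],[0,0,0],[0,0,0],[0,0,0],[0,0,0],[0,0,0],[0,0,0],[0,0,0],[0,0,0]],"claw":[0,0,0,0,0,0,0,0,0,0]}'; python3 -m pendant '{"slide":[[0.11,0,0],[0.11,0,0],[0.11,0,0],[0.11,0,0],[0.11,0,0],[0.11,0,0],[0.11,0,0],[0.11,0,0],[0.11,0,0],[0.11,0,0]],"dr":[[0,0,0],[0,0,0],[0,0,0],[0,0,0],[0,0,0],[0,0,0],[0,0,0],[0,0,0],[0,0,0],[0,0,0]],"claw":[0,0,0,0,0,0,0,0,0,0]}'; python3 d.py .5197 .4195 .16 0
```

```text
clock: 26.05
position: [0.5202, -0.3047, 0.1798]
ee_rot: [-2.217, -2.225, -0.005]
force: [0.5, 1.2, -0.3]
width: 0.254
gripper_force: 20.0
clock: 27.05
position: [0.5189, 0.0253, 0.1809]
ee_rot: [-2.216, -2.225, -0.005]
force: [1.2, 0.3, -0.8]
width: 0.255
gripper_force: 20.0
yaw 0.2 dr [ 0.01 -0.03  0.03] slide [1.314 0.003 0.07 ] pos [0.5189 0.0253 0.1809] w 0.255 gf 20.0 q [-0.49  0.32  0.44  1.92 -0.17  0.94  0.03] t 27.05
```

```bash
python3 -m pendant '{"slide":[[0.11,0,0],[0.11,0,0],[0.11,0,0],[0.11,0,0],[0.11,0,0],[0.11,0,0],[0.11,0,0],[0.11,0,0],[0.11,0,0],[0.11,0,0]],"dr":[[0,0,0],[0,0,0],[0,0,0],[0,0,0],[0,0,0],[0,0,0],[0,0,0],[0,0,0],[0,0,0],[0,0,0]],"claw":[0,0,0,0,0,0,0,0,0,0]}'; python3 -m pendant '{"slide":[[0.1,0,0],[0.08,0,0],[0,0,0],[0,0,0],[0,0,0],[0,0,0],[0,0,0],[0,0,0]],"dr":[[0.01,-0.03,0],[0,0,0],[0,0,0.7],[0,0,0.75],[0,0,0.75],[0,0,0.74],[0,0,0],[0,0,0]],"claw":[0,0,0,0,0,0,0,0]}'; python3 d.py .5197 .4195 .0403 -20
```

```text
clock: 28.05
position: [0.5175, 0.3553, 0.1818]
ee_rot: [-2.216, -2.225, -0.005]
force: [0.3, -0.1, -0.8]
width: 0.256
gripper_force: 20.0
clock: 28.85
position: [0.5174, 0.4082, 0.1816]
ee_rot: [2.57, 1.806, -0.001]
force: [0.9, -0.7, -0.9]
width: 0.258
gripper_force: 20.0
yaw -19.8 dr [0.   0.01 0.03] slide [ 0.038 -0.006  0.471] pos [0.5174 0.4082 0.1816] w 0.258 gf 20.0 q [-1.03  0.55  0.44  1.56 -0.25  1.09 -0.87] t 28.85
```

```bash
python3 -m pendant '{"slide":[[0.02,-0.003,0.05],[0.018,-0.003,0.08],[0,0,0.09],[0,0,0.09],[0,0,0.08],[0,0,0.04],[0,0,0.015],[0,0,0.007],[0,0,0],[0,0,0]],"dr":[[0,0,0],[0,0,0],[0,0,0],[0,0,0],[0,0,0],[0,0,0],[0,0,0],[0,0,0],[0,0,0],[0,0,0]],"claw":[0,0,0,0,0,0,0,0,0,0]}';python3 d.py .5197 .4195 .0403 -20
```

```text
clock: 29.85
position: [0.5204, 0.4199, 0.0468]
ee_rot: [2.573, 1.803, 0.002]
force: [0.2, -0.6, -0.6]
width: 0.256
gripper_force: 20.0
yaw -20.0 dr [ 0.01 -0.01  0.01] slide [-0.002 -0.002  0.022] pos [0.5204 0.4199 0.0468] w 0.256 gf 20.0 q [-1.    0.7   0.38  1.66 -0.33  0.84 -0.83] t 29.85
```

```bash
python3 -m pendant '{"slide":[[-0.001,-0.002,0.006],[0,0,0.006],[0,0,0.004],[0,0,0.004],[0,0,0],[0,0,0]],"dr":[[0,0,0],[0,0,0],[0,0,0],[0,0,0],[0,0,0],[0,0,0]],"claw":[0,0,0,0,0,0]}';python3 d.py .5197 .4195 .0403 -20
```

```text
clock: 30.45
position: [0.519, 0.4194, 0.0404]
ee_rot: [2.573, 1.802, -0.001]
force: [-2.5, -2.1, 6.6]
width: 0.256
gripper_force: 20.0
yaw -20.0 dr [0. 0. 0.] slide [0.001 0.002 0.   ] pos [0.519  0.4194 0.0404] w 0.256 gf 20.0 q [-1.    0.71  0.38  1.66 -0.33  0.83 -0.83] t 30.45
```

It's in contact, so release, lift and move back from the scene for the check.

```bash
python3 -m pendant '{"slide":[[0,0,0],[0,0,0],[0,0,0],[0,0,0],[0,0,-0.04],[0,0,-0.08],[0,0,-0.1],[0,0,-0.1],[0,0,-0.1],[0,0,-0.1]],"dr":[[0,0,0],[0,0,0],[0,0,0],[0,0,0],[0,0,0],[0,0,0],[0,0,0],[0,0,0],[0,0,0],[0,0,0]],"claw":[0.55,0.55,0.55,0.55,0.55,0.55,0.55,0.55,0.55,0.55]}'; python3 -m pendant '{"slide":[[0.09,-0.09,0],[0.09,-0.09,0],[0.09,-0.09,0],[0.09,-0.09,0],[0.09,-0.09,0],[0.09,-0.09,0],[0,0,0],[0,0,0]],"dr":[[0,0,0],[0,0,0],[0,0,0],[0,0,0],[0,0,0],[0,0,0],[0,0,0],[0,0,0]],"claw":[0.55,0.55,0.55,0.55,0.55,0.55,0.55,0.55]}'
python3 - <<'E'
from h import *
im=arm.get_image("top"); f=im.astype(int); mx,mn=f.max(2),f.min(2)
P={"ob":(677.2,96.2),"lr":(656.5,-97.5),"sq":(519.7,419.5),"sr":(370.3,293.6)}
T=[]
for k,(x,y) in P.items():
    u,v=proj("top",[x/1000,y/1000,.059])[0].round().astype(int); m=np.zeros(mx.shape,bool); m[v-22:v+22,u-22:u+22]=1
    h=np.zeros_like(m); h[v-5:v+6,u-5:u+6]=1
    print(k,(u,v),"pad",(x,y),"hole",blobs((mx<75)&h,.059,amin=3),"block",blobs((mn>160)&m,.025,amin=20))
    T.append(cv2.resize(im[v-22:v+22,u-22:u+22],(200,200),interpolation=cv2.INTER_CUBIC))
a=cv2.resize(arm.get_image("side"),(533,400))
cv2.imwrite("pics/end.png",cv2.cvtColor(np.vstack([np.hstack(T),np.pad(a,((0,0),(0,267),(0,0)))]),cv2.COLOR_RGB2BGR)); print(arm.observe()["position"])
E
```

```text
clock: 31.45
position: [0.5191, 0.4193, 0.198]
ee_rot: [2.573, 1.802, 0.001]
force: [0.6, 0.2, 0.9]
width: 0.549
gripper_force: 0.0
clock: 32.25
position: [0.4212, 0.6278, 0.1958]
ee_rot: [2.57, 1.805, -0.0]
force: [1.1, -0.7, 0.4]
width: 0.553
gripper_force: 0.0
ob (np.int64(232), np.int64(132)) pad (677.2, 96.2) hole [(array([231.9, 132. ]), array([676.1,  96.5]), array([11.5, 11.8]), 89.0)] block [(array([232.7, 132.5]), array([680.7,  96.6]), array([70.5, 42.3]), 44.3)]
lr (np.int64(300), np.int64(137)) pad (656.5, -97.5) hole [(array([299.3, 136.7]), array([656.8, -96.4]), array([13.5, 13. ]), 54.0)] block [(array([297.1, 143.3]), array([651.8, -94.4]), array([68.2, 69.6]), 88.5)]
sq (np.int64(119), np.int64(189)) pad (519.7, 419.5) hole [(array([118.9, 188.6]), array([519.1, 418.7]), array([16.9, 11.4]), 88.5), (array([114.3, 188. ]), array([520.9, 429.9]), array([25.7,  5.6]), 1.2)] block [(array([122.9, 187.5]), array([519.8, 421.1]), array([47.3, 60.6]), 77.2)]
sr (np.int64(163), np.int64(241)) pad (370.3, 293.6) hole [(array([162.8, 241.6]), array([368.1, 294.1]), array([13.9, 11.6]), 44.7), (array([158.4, 241. ]), array([370.4, 304.6]), array([27.8,  5.6]), 0.4)] block [(array([164.7, 241.2]), array([368.4, 298.4]), array([34.9, 31.5]), 52.6)]
[0.42335507 0.62578214 0.19621502]
```

View pics/end.png

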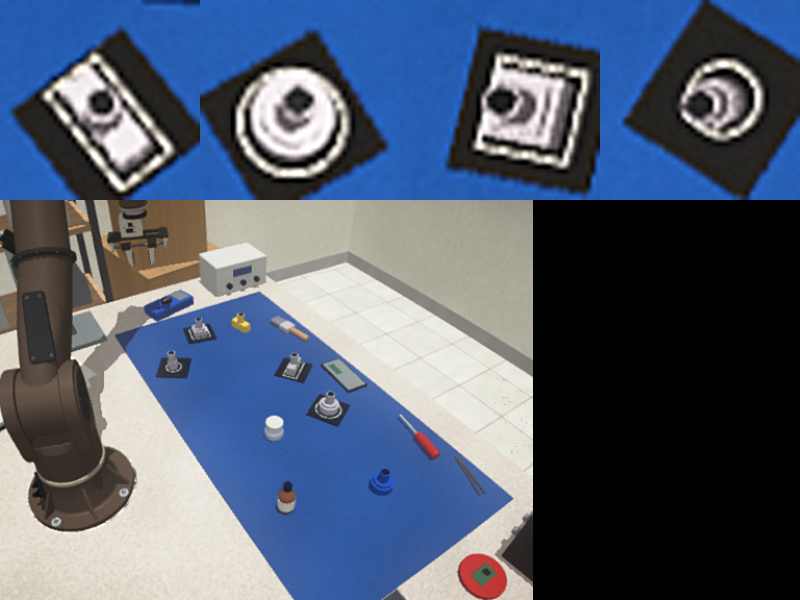

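All four nozzles stand upright inside their outlines. In the top crops the collar holes lie within about 3 mm of the pad centres, and the oblong and square mouths line up with their outlines. The bottle, jar and look-alikes haven't moved, and the arm is clear.

```bash
python3 -c "
from cell import arm
print(arm.sign_off())"
```

```text
the job is handed in; nothing more can be done
None
```

All four steel nozzles are upright on their matching pads, centred to within about 3 mm by the final top view, and the job is handed in at about 32 s; the hand-in returned no verdict.

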